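# Invert a rinsing beaker on the air dryer and hold the blower on its third notch

### The job

Take the steel rinsing beaker that lies in the draining cradle, set it mouth-down over the upright peg of the dryer without dropping it, so that its rim sits flat on the deck, and let go of it. Then press the dryer's spring-return dial down by its paddle, past the first and second notch to the third (the bottom of its travel), and finish while still holding it pressed there, with the beaker still on the peg. Leave everything else on the table where it is.

Things in the scene. Friction and masses are not known exactly. Their poses are not given: they have to be found in the camera images.
- beaker_center (a point): centre (on the axis, half-way along) of a thin steel beaker: straight tube 52 mm outside, 48 mm inside, 76 mm long, one end closed, about 130 g. Its x axis runs from the closed bottom to the open mouth. It starts lying level in the cradle, mouth pointing roughly to the robot's right (-y), axis 44 mm above the table; mouth-down on the dryer its centre is 38 mm above the deck
- beaker: the same steel beaker; origin at its centre, axes as for beaker_center
- cradle: low fixed draining cradle: steel foot 120 mm (x) by 70 mm (y), 4 mm thick, with two 8 mm rods along its x, 30 mm apart, tops 22 mm above the table, on which the beaker lies; outside the rods nothing is higher than 4 mm. Origin: centre of its underside. It stands left or right of the middle, the dryer on the other side
- peg_foot (a point): where the upright round steel peg of the dryer meets the deck, on the peg's axis; axes are those of dryer. The peg is 22 mm in diameter with a round top 60 mm above the deck; the deck there is flat and 30 mm above the table
- dryer: fixed white dryer: deck 170 mm (x) by 270 mm (y), 30 mm high; origin: centre of its underside, x away from the robot at yaw 0, y left, z up. The peg stands at x 0, y +80 mm; the dial at y -80 mm, its level axis along y at x 0, 90 mm above the table. Behind the dial (x +38 to +83 mm) a housing 80 mm high; right of it (y -108 to -120 mm) a back plate 135 mm high with notch marks
- dial (a joint): angle (rad) of the spring-return dial: 0 = released (paddle up), grows as the paddle is pressed down; notches felt at 0.3 (first), 0.6 (second), 0.9 (third), hard stop at 0.95. A spring returns it to 0 when let go: nothing latches. Pressing at the pad takes about 1 to 9 N, most just past each notch, and more only against the stop
- dial_pad (a point): point to press: middle of the upper face of the grey dial's flat paddle (36 mm wide, 8 mm thick, reaching 96 mm from the axis), 75 mm from the axis. At joint q the paddle slopes up at (0.55 - q) rad to its tip; the point is 62 mm in front (dryer -x) of the axis and 43 mm above it at q 0, and 72 mm in front and 22 mm below it at q 0.90.
- dish: small white ceramic mixing bowl, 62 mm across, 36 mm tall, standing near the cradle; leave alone (origin: underside centre)
- jaw_model: plaster jaw model with teeth, 56 x 60 x 32 mm, standing near the cradle; leave alone (origin: underside centre)
- rinse_bottle: green glass bottle 64 mm across, 170 mm tall, at the back of the table; leave alone (origin: underside centre)
- swab_jar: glass jar with steel cap, 72 mm across, 85 mm tall, at the back; leave alone (origin: underside centre)
- ointment_tin: aluminium tin, 60 mm across, 50 mm tall, at the back; leave alone (origin: underside centre)
Mind the look-alikes: they are no part of the job. Leave any green or turquoise look-alike of the beaker alone.

How it is judged:
By the outcome, as a careful person would: the job done as asked, in the order asked, and still so for the second after the job is handed in, while the arm keeps its last pose, push and grip.
It also fails if it takes over 61 s, if anything falls off the work surface, if the arm or the gripper's body presses on something with over 40 N, if the wrist force passes 120 N, or if a joint passes its speed limit or range.

### The arm

A 7-joint arm with a two-finger parallel gripper is mounted at the origin on the work surface. World frame = base frame: x ahead of the robot, y to its left, z up, the work surface at z = 0. Lengths are in m, angles in rad, forces in N, time in s.
With the tool pointing down it reaches from about 0.425 to 0.875 m from the base axis. Payload 4.7 kg.
Tool frame: the origin (TCP) lies midway between the tips of the shut fingers; the grasp point (between the pads) lies robot.grasp_offset behind it (robot.grasp_offset is the distance from the TCP to the grasp point, in m); x points along the fingers, y is the direction in which the jaws open and shut, and the axes are right-handed (so a half turn about x gives the same grasp; the last joint's range is limited). The gripper opens to 87 mm and grips with 3 to 60 N. Pads are 19 mm wide; open, the fingers measure 117 mm over their backs; the gripper's body (75 mm by 190 mm) begins 51 mm behind the grasp point.
Start: joints at [1.198, 0.321, -0.07, 1.45, 0.023, 1.371, -0.057], TCP at [0.245, -0.602, 0.223] pointing down, gripper open.
Joint ranges: [-2.86, 2.86], [-0.3, 2.09], [-1.38, 1.24], [0.06, 2.45], [-1.56, 4.7], [0.09, 2.05], [-2.69, 2.69]. Speed limits (rad/s): [2.57, 2.57, 3.14, 3.14, 3.14, 3.14, 3.14].

### API

Orientations are given as a 3x3 rotation matrix whose columns are the frame's x, y, z axes.
In Python, from bench import robot, snapshot, calibration gives the robot as it stands.
- The arm moves only by the shell command python3 -m jog 'ROWS' [FORCE]. ROWS is text: rows parted by semicolons, each of 7 numbers parted by spaces: the shift along the world's x, y, z each as a share of 1 m, from -1 to 1, then the turn, a rotation vector about the world's x, y, z each as a share of 1.5 rad, from -1 to 1, then the gripper command: -1 is fully open, 1 is shut, values between are in proportion. A call has 1 to 12 rows; each row is the pose to reach, as a shift and turn from the pose commanded when the call began; what a row does not reach only later rows make up. A row lasts 1/12 s, in which the tool goes at most 41.7 mm and 7.16 degrees, less where a joint would pass 70% of its speed; a pose out of reach is approached as far as the arm can. A call with a number of a shift or a turn outside -1 to 1 is refused whole. A call with a gripper value outside its range is refused whole. The fingers move at their own pace and stop on an object; FORCE is the grip in N (left out, the last holds). Time passes only in rows, so rows that repeat a pose let the fingers close. It gives the time, the measured TCP pose, the force and the opening at its end, in the units of the state.
- robot.state(): the state, without advancing time (a new reading comes with each control period).
- snapshot(name): name is "scene" or "top" or "wrist"; returns the picture (400x640x3 uint8, red, green, blue); there is no depth.
- calibration(name): a dict with "fx", "fy", "cx", "cy" (pixels), "dist" ([k1, k2, p1, p2, k3] as OpenCV has them; the pictures are not rectified), "cam_to_world" (4x4, takes a point from camera to world coordinates). Camera axes: x right, y down, z forward; pixel columns grow to the right and rows downward; lengths in m; the calibration is good to about 2 mm. A picture is of the moment at which its call begins: read the wrist's pose just before it. calibration takes no time and is no camera call; for the wrist camera it gives the pose at the moment of the call.
- robot.close_job(): hands the job in, once; it reports no verdict.
The state is a dict: "time_s": time; "q": joint angles; "joint_velocities": joint speeds; "effort": joint torques, N m; "ee_pos": TCP position; "tool_rot": TCP orientation; "wrist_force": force on the tool from outside, world axes, zero at the start; "torque": the same for the moment, N m; "finger_gap": finger opening in m.
Only numpy, scipy, OpenCV 4.12 (cv2) and the standard library are available. Lean on these libraries where they do the work, as an engineer would, in place of code of your own. Each camera call takes 0.05 s, during which the arm holds its last target. There are 200 camera calls.

## Working session

There is one attempt and no reset: what is moved stays moved. The work goes in short steps, Python scripts to look and compute and a shell command to move; the robot and the scene stay as the last step left them, time stands still between calls to the robot, and variables do not carry over. Pictures are saved under pics/ and viewed, about 8 in all and at most 12, crops included, and the job is handed in when it is done.

```bash
mkdir -p pics; ls; python3 - <<'E'
from bench import robot, snapshot, calibration
import cv2,numpy as np
np.set_printoptions(precision=4,suppress=True)
for n in("scene","top"):
    im=snapshot(n); cv2.imwrite(f"pics/{n}0.png",im[:,:,::-1]); c=calibration(n); print(n,c)
print(robot.grasp_offset, robot.state())
E
```

```text
pics
scene {'fx': 444.24399006557064, 'fy': 444.24399006557064, 'cx': 316.5010618769606, 'cy': 204.58395951380277, 'dist': array([-0.05,  0.  ,  0.  ,  0.  ,  0.  ]), 'cam_to_world': array([[-0.1401,  0.7572, -0.638 ,  1.2623],
       [ 0.9901,  0.1074, -0.09  ,  0.1261],
       [ 0.0004, -0.6443, -0.7648,  0.8757],
       [ 0.    ,  0.    ,  0.    ,  1.    ]])}
top {'fx': 365.1748468566255, 'fy': 365.1748468566255, 'cx': 327.7052109604226, 'cy': 197.04368506839074, 'dist': array([-0.0865,  0.    ,  0.    ,  0.    ,  0.    ]), 'cam_to_world': array([[-0.0161, -0.9904,  0.1375,  0.4651],
       [-0.9993,  0.0205,  0.0302,  0.0107],
       [-0.0327, -0.1369, -0.99  ,  1.0566],
       [ 0.    ,  0.    ,  0.    ,  1.    ]])}
0.0187 {'time_s': 0.1, 'q': array([ 1.1981,  0.3218, -0.0701,  1.4516,  0.0226,  1.3708, -0.0569]), 'joint_velocities': array([ 0.0014, -0.0013, -0.0001, -0.0035,  0.001 , -0.0003, -0.001 ]), 'effort': array([  0.0008, -49.2569,  -0.4055, -31.3398,  -0.0642,   0.0396,
         0.    ]), 'ee_pos': array([ 0.2449, -0.6015,  0.2216]), 'tool_rot': array([[-0.0008,  0.3773, -0.9261],
       [ 0.0016, -0.9261, -0.3773],
       [-1.    , -0.0017,  0.0001]]), 'wrist_force': array([ 0.2823, -0.9703,  1.0325]), 'torque': array([-0.0218, -0.0775, -0.005 ]), 'finger_gap': 0.08727156333965894}
```

View pics/scene0.png

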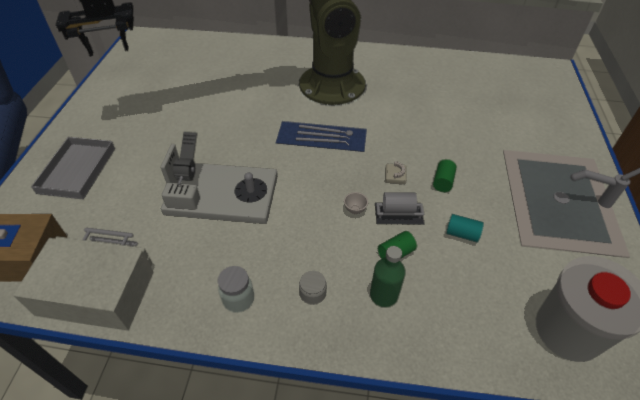

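View pics/top0.png

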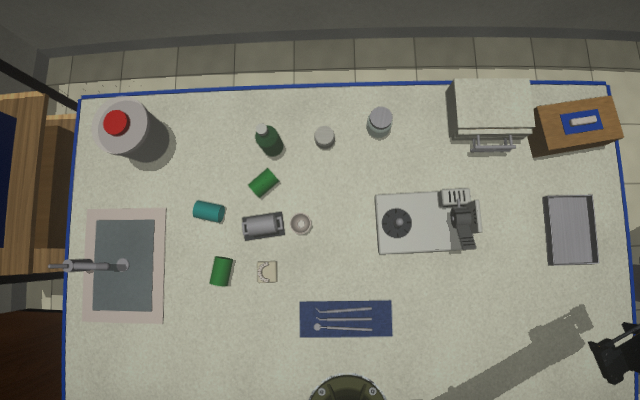

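The top view shows the steel beaker in the cradle at (263,226). Its look-alikes are green at (263,183) and (221,271), and turquoise at (208,211). The dryer is around (427,222), with the peg near (396,222) and the paddle near (465,235). I choose the steel one in the cradle and check it in a crop.

```bash
python3 - <<'E'
import cv2,numpy as np
im=cv2.imread("pics/top0.png")
a=cv2.resize(im[195:285,225:335],None,fx=5,fy=5,interpolation=cv2.INTER_CUBIC)   # 550x450
b=cv2.resize(im[180:265,365:490],None,fx=6,fy=6,interpolation=cv2.INTER_CUBIC)
cv2.imwrite("pics/c1.png",a);cv2.imwrite("pics/c2.png",b)
E
```

```text
(no output)
```

View pics/c1.png

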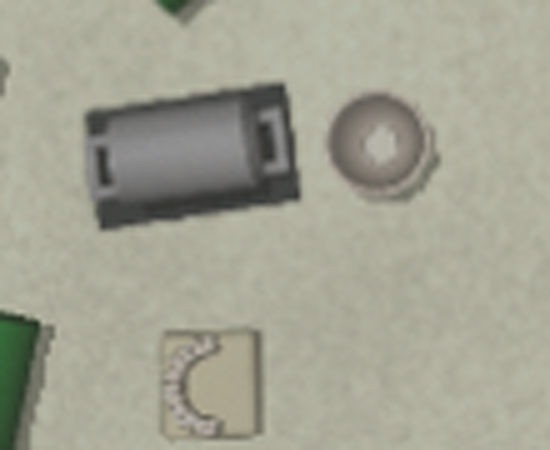

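View pics/c2.png

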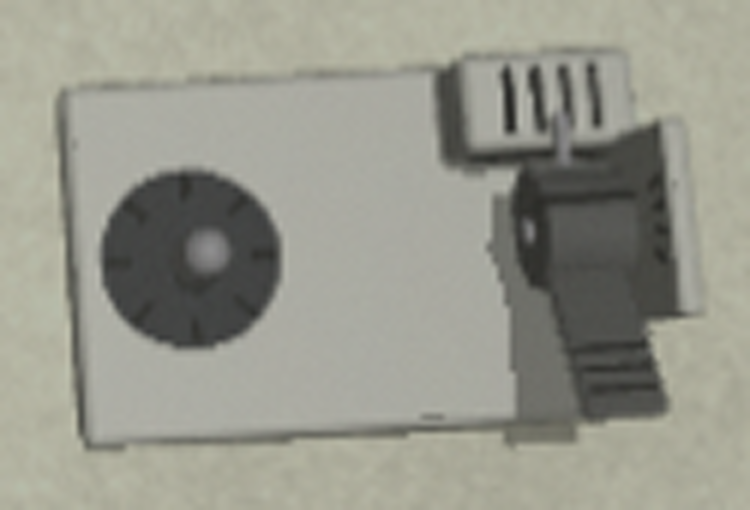

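```bash
cat > h.py <<'E'
import cv2,numpy as np
from bench import robot, snapshot, calibration
np.set_printoptions(precision=4,suppress=True)
def ray(c,px):
    K=np.array([[c["fx"],0,c["cx"]],[0,c["fy"],c["cy"]],[0,0,1]])
    n=cv2.undistortPoints(np.array([[px]],float),K,c["dist"])[0,0]
    T=c["cam_to_world"]; return T[:3,3],T[:3,:3]@np.array([n[0],n[1],1])
def at(c,px,z):
    o,d=ray(c,px); return o+d*(z-o[2])/d[2]
def proj(c,P):
    K=np.array([[c["fx"],0,c["cx"]],[0,c["fy"],c["cy"]],[0,0,1]])
    T=np.linalg.inv(c["cam_to_world"]); 
    return cv2.projectPoints(np.atleast_2d(np.array(P,float)),cv2.Rodrigues(T[:3,:3])[0],T[:3,3],K,c["dist"])[0][:,0]
E
python3 - <<'E'
from h import *
c=calibration("top")
f=lambda u,v:(225+(u+.5)/5-.5,195+(v+.5)/5-.5)
g=lambda u,v:(365+(u+.5)/6-.5,180+(v+.5)/6-.5)
P=[at(c,f(*p),.004) for p in((85,112),(285,85),(299,198),(103,228))]
print("cradle",P,np.mean(P,0),np.linalg.norm(P[0]-P[1]),np.linalg.norm(P[1]-P[2]), "yaw",np.arctan2(*(P[0]+P[3]-P[1]-P[2])[1::-1]))
for p in((107,160),(248,140),(180,150)):print("beaker",at(c,f(*p),.06))
print("dish",at(c,f(377,145),.03),"jaw",at(c,f(212,385),.03))
Q=[at(c,g(*p),.03) for p in((65,92),(90,442),(191,258))];print("dryer",Q,np.linalg.norm(Q[0]-Q[1]))
print("pegtop",at(c,g(210,250),.09))
for p in((585,418),(665,405)):print("paddletip",at(c,g(*p),.14))
print("plate",at(c,g(675,120),.135),at(c,g(695,312),.135))
s=calibration("scene");print("scene pegtop",at(s,(250,178),.085))
E
```

```text
cradle [array([0.5576, 0.2958, 0.004 ]), array([0.5713, 0.1777, 0.004 ]), array([0.5056, 0.1696, 0.004 ]), array([0.4898, 0.2843, 0.004 ])] [0.5311 0.2319 0.004 ] 0.11887832370131443 0.06622806006766913 yaw 1.6967435023596422
beaker [0.5259 0.2679 0.06  ]
beaker [0.5356 0.1894 0.06  ]
beaker [0.5307 0.2272 0.06  ]
dish [0.5337 0.1214 0.03  ] jaw [0.401 0.215 0.03 ]
dryer [array([ 0.611 , -0.0934,  0.03  ]), array([ 0.4471, -0.0997,  0.03  ]), array([ 0.5314, -0.1497,  0.03  ])] 0.16399388385511715
pegtop [ 0.5309 -0.1488  0.09  ]
paddletip [ 0.4543 -0.294   0.14  ]
paddletip [ 0.4588 -0.3281  0.14  ]
plate [ 0.5787 -0.3422  0.135 ] [ 0.4972 -0.3452  0.135 ]
scene pegtop [ 0.5411 -0.1405  0.085 ]
```

```bash
cat >> h.py <<'E'
from scipy.spatial.transform import Rotation as Ro
def plan(P,R):
    "shift and turn share from the present pose to TCP P, orientation R"
    s=robot.state(); print("shift",P-s["ee_pos"],"turn",Ro.from_matrix(R@s["tool_rot"].T).as_rotvec()/1.5)
M=np.array([.126,-.992,0]);Z=np.array([0,0,1.]); TH=np.radians(50)
def Rm(m,down,th):
    x=m*np.sin(th)+down*np.cos(th); z=(m-np.sin(th)*x)/np.cos(th); return np.c_[x,np.cross(z,x),z]
E
python3 - <<'E'
from h import *
R=Rm(M,-Z,TH); B=np.array([.531,.229,.044]); print(R)
plan(B+R[:,0]*(.0187-.18),R)
E
```

```text
[[ 0.0965  0.992   0.081 ]
 [-0.7599  0.126  -0.6376]
 [-0.6428  0.      0.766 ]]
shift [ 0.2705  0.9531 -0.0739] turn [-0.5385  0.3133  0.8147]
```

```bash
python3 -m jog '0.1 0.05 0.06 0 0 0 -1;0.25 0.2 0.12 0 0 0 -1;0.25 0.2 0.12 0 0 0.1 -1;0.27 0.3 0.12 0 0 0.2 -1;0.27 0.4 0.12 0 0 0.3 -1;0.27 0.5 0.12 0 0 0.4 -1;0.27 0.5 0.12 0 0 0.5 -1;0.27 0.6 0.12 0 0 0.6 -1;0.27 0.6 0.12 0 0 0.7 -1;0.27 0.65 0.12 0 0 0.8 -1;0.27 0.7 0.12 0 0 0.87 -1;0.27 0.7 0.12 0 0 0.87 -1' 25
python3 - <<'E'
from h import *
R=Rm(M,-Z,TH); B=np.array([.531,.229,.044]);print(robot.state()["q"])
plan(B+R[:,0]*(.0187-.18),R)
E
```

```text
time_s: 1.1
ee_pos: [0.4572, -0.1849, 0.3188]
tool_rot: [[-0.0, 0.997, 0.072], [-0.0, 0.072, -0.997], [-1.0, -0.0, 0.0]]
wrist_force: [0.1, -0.5, 0.5]
finger_gap: 0.0869
[ 0.8126 -0.0294 -0.4675  1.6551 -0.013   1.513   0.4181]
shift [ 0.0582  0.5365 -0.1711] turn [-0.5788 -0.0578  0.0339]
```

```bash
python3 -m jog '0.06 0.04 0 0 0 0 -1;0.06 0.08 0 -0.06 0 0 -1;0.06 0.12 0 -0.12 0 0 -1;0.06 0.16 0 -0.2 0 0 -1;0.06 0.2 0 -0.28 -0.03 0.02 -1;0.06 0.25 0 -0.36 -0.03 0.02 -1;0.06 0.3 0 -0.44 -0.05 0.03 -1;0.06 0.35 -0.02 -0.52 -0.055 0.034 -1;0.06 0.4 -0.03 -0.579 -0.058 0.034 -1;0.06 0.44 -0.06 -0.579 -0.058 0.034 -1;0.06 0.5 -0.09 -0.579 -0.058 0.034 -1;0.06 0.54 -0.11 -0.579 -0.058 0.034 -1' 
python3 - <<'E'
from h import *
R=Rm(M,-Z,TH); B=np.array([.531,.229,.044]);print(robot.state()["q"])
plan(B+R[:,0]*(.0187-.18),R)
c=calibration("wrist");cv2.imwrite("pics/w1.png",snapshot("wrist")[:,:,::-1])
print(proj(c,[B,B+M*.038,B-M*.038]))
E
```

```text
time_s: 2.1
ee_pos: [0.5168, 0.2747, 0.2451]
tool_rot: [[0.097, 0.992, 0.078], [-0.761, 0.124, -0.637], [-0.641, 0.003, 0.767]]
wrist_force: [1.6, -1.1, 1.2]
finger_gap: 0.0873
[-0.4632  0.6529 -0.6635  1.3177  0.8797  2.0423 -0.953 ]
shift [-0.0013  0.0769 -0.0974] turn [0.0009 0.0018 0.0012]
[[325.5365  76.63  ]
 [324.884  102.4129]
 [326.3422  44.6462]]
```

View pics/w1.png

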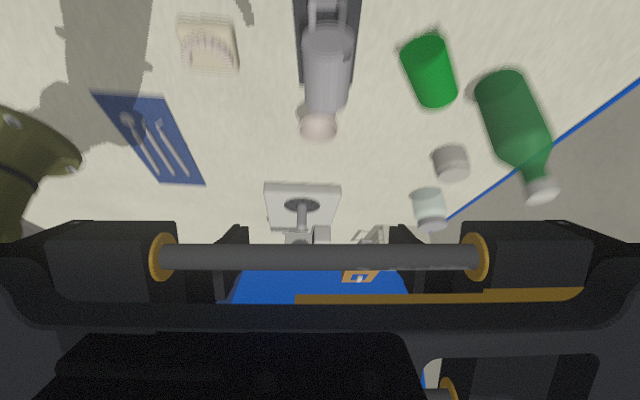

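The wrist view shows the steel beaker in the cradle at (327,70), closed end towards me and within 2 px of where I predicted it. The dish is at (318,122) and the green look-alike at (428,70). Joint 6 is near its limit, so I'll use a smaller tilt.

```bash
python3 - <<'E'
from h import *
B=np.array([.5325,.230,.044])
for th in(40,35):
  R=Rm(M,-Z,np.radians(th))
  for b in(.12,0):plan(B+R[:,0]*(.0187-b),R)
E
```

```text
shift [ 0.0107  0.0118 -0.1175] turn [ 0.114   0.0124 -0.0076]
shift [ 0.0204 -0.0647 -0.2095] turn [ 0.114   0.0124 -0.0076]
shift [ 0.0116  0.0049 -0.1122] turn [ 0.1717  0.02   -0.0076]
shift [ 0.0202 -0.0634 -0.2105] turn [ 0.1717  0.02   -0.0076]
```

```bash
python3 -m jog '0.005 0.01 -0.03 0.05 0.005 -0.003 -1;0.01 0.01 -0.06 0.114 0.012 -0.007 -1;0.011 0.012 -0.09 0.114 0.012 -0.007 -1;0.011 0.012 -0.117 0.114 0.012 -0.007 -1;0.011 0.012 -0.117 0.114 0.012 -0.007 -1;0.011 0.012 -0.117 0.114 0.012 -0.007 -1' 
python3 - <<'E'
from h import *
R=Rm(M,-Z,np.radians(40)); B=np.array([.5325,.230,.044]);print(robot.state()["q"])
plan(B+R[:,0]*.0187,R)
c=calibration("wrist");cv2.imwrite("pics/w2.png",snapshot("wrist")[:260,:,::-1])
print(proj(c,[B,B+M*.038,B-M*.038]))
E
```

```text
time_s: 2.65
ee_pos: [0.5279, 0.2832, 0.1298]
tool_rot: [[0.075, 0.994, 0.082], [-0.642, 0.111, -0.758], [-0.763, 0.004, 0.647]]
wrist_force: [0.3, 0.5, 0.8]
finger_gap: 0.087
[-0.3786  0.7005 -0.689   1.4162  0.8202  1.7943 -1.0435]
shift [ 0.0062 -0.0652 -0.1001] turn [0.0031 0.0031 0.01  ]
[[316.6149 185.7243]
 [317.3305 207.8825]
 [315.7138 157.7948]]
```

View pics/w2.png

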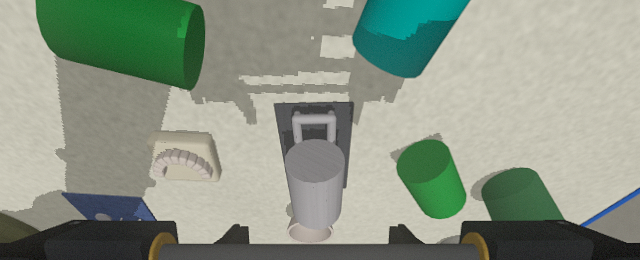

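The closed end is at (315,163), predicted (316,158). The fingers straddle it at u=237 and 400. I'm going in.

```bash
python3 -m jog '0.002 -0.018 -0.025 0 0 0.005 -1;0.004 -0.036 -0.05 0 0 0.01 -1;0.005 -0.054 -0.075 0 0 0.01 -1;0.006 -0.069 -0.1 0 0 0.01 -1;0.006 -0.069 -0.1 0 0 0.01 -1;0.006 -0.069 -0.1 0 0 0.01 -1' && python3 -m jog '0 0 0 0 0 0 1;0 0 0 0 0 0 1;0 0 0 0 0 0 1;0 0 0 0 0 0 1;0 0 0 0 0 0 1;0 0 0 0 0 0 1;0 0 0 0 0 0 1;0 0 0 0 0 0 1' 25
```

```text
time_s: 3.2
ee_pos: [0.5349, 0.2151, 0.0322]
tool_rot: [[0.087, 0.992, 0.09], [-0.64, 0.125, -0.759], [-0.764, 0.008, 0.645]]
wrist_force: [0.2, 0.9, 1.7]
finger_gap: 0.0867
time_s: 3.87
ee_pos: [0.5332, 0.2157, 0.0312]
tool_rot: [[0.085, 0.992, 0.093], [-0.64, 0.126, -0.758], [-0.764, 0.005, 0.645]]
wrist_force: [-5.0, 0.9, 3.0]
finger_gap: 0.0523
```

```bash
python3 -m jog '0 0 0.03 0 0 0 1;0 0 0.06 0 0 0 1;0 0 0.1 0 0 0 1;0 -0.03 0.14 0 0 0 1;0 -0.06 0.18 0 0 0 1;0 -0.08 0.22 0 0 0 1;0 -0.08 0.22 0 0 0 1'
cat >> h.py <<'E'
PEG=np.array([.531,-.150,.03])
def fin(az,h,th=40):
    a=np.radians(az); R=Rm(-Z,np.array([np.cos(a),np.sin(a),0]),np.radians(th)); return PEG+[0,0,h]+R[:,0]*.0187,R
E
python3 - <<'E'
from h import *
print(robot.state()["q"])
from scipy.spatial.transform import Slerp
for az in(-16,15):
  P,R=fin(az,.2); s=robot.state()["tool_rot"]
  D=Ro.from_matrix(R@s.T).as_rotvec(); print(az,np.degrees(np.linalg.norm(D)),R.tolist()); 
  plan(P,Ro.from_rotvec(D/2).as_matrix()@s); print("  half tool", Ro.from_rotvec(D/2).as_matrix()@s)
E
```

```text
time_s: 4.45
ee_pos: [0.536, 0.1327, 0.2555]
tool_rot: [[0.09, 0.992, 0.085], [-0.64, 0.123, -0.759], [-0.763, 0.014, 0.646]]
wrist_force: [0.4, 0.5, -0.8]
finger_gap: 0.0522
[-0.1058  0.38   -0.7169  1.5729  0.7743  1.7661 -0.7665]
-16 133.68391076493302 [[0.7363691805566739, -0.2756373558169991, -0.6178871078154209], [-0.2111504647396207, -0.9612616959383189, 0.17717627708592698], [-0.6427876096865393, 0.0, -0.7660444431189781]]
shift [ 0.0088 -0.2866 -0.0376] turn [ 0.3925 -0.4529 -0.4957]
  half tool [[ 0.3461  0.5837 -0.7345]
 [-0.2693 -0.6882 -0.6737]
 [-0.8987  0.431  -0.081 ]]
15 115.2364025485413 [[0.739942111693848, 0.25881904510252074, -0.6208851530148456], [0.19826689127414615, -0.9659258262890682, -0.16636567534280192], [-0.6427876096865393, 1.3877787807814457e-17, -0.7660444431189781]]
shift [ 0.0088 -0.279  -0.0376] turn [ 0.4686 -0.3111 -0.3648]
  half tool [[ 0.3048  0.7867 -0.5368]
 [-0.1002 -0.534  -0.8395]
 [-0.9471  0.3097 -0.0839]]
```

```bash
python3 -m jog '0 -0.02 0 0.05 -0.03 -0.04 1;0 -0.05 0 0.1 -0.06 -0.08 1;0 -0.08 0 0.15 -0.1 -0.12 1;0 -0.1 0 0.2 -0.13 -0.16 1;0 -0.13 0 0.25 -0.16 -0.2 1;0 -0.16 0 0.3 -0.2 -0.24 1;0 -0.19 0 0.35 -0.23 -0.28 1;0 -0.22 0 0.4 -0.26 -0.32 1;0 -0.25 0 0.43 -0.29 -0.34 1;0 -0.28 0 0.469 -0.311 -0.365 1;0 -0.28 0 0.469 -0.311 -0.365 1;0 -0.28 0 0.469 -0.311 -0.365 1'
python3 - <<'E'
from h import *
print(robot.state()["q"])
plan(*fin(15,.2))
E
```

```text
time_s: 5.45
ee_pos: [0.5328, -0.1487, 0.2503]
tool_rot: [[0.302, 0.788, -0.537], [-0.1, -0.534, -0.839], [-0.948, 0.307, -0.083]]
wrist_force: [-0.4, -0.0, -2.3]
finger_gap: 0.0521
[ 0.5289 -0.1339 -0.2995  1.9223 -0.0114  1.0254 -0.3523]
shift [ 0.0121  0.0024 -0.0323] turn [ 0.4676 -0.3131 -0.3658]
```

```bash
python3 -m jog '0 0 0 0.05 -0.03 -0.04 1;0 0 0 0.1 -0.06 -0.08 1;0 0 0 0.15 -0.1 -0.12 1;0 0 0 0.2 -0.13 -0.16 1;0 0 0 0.25 -0.16 -0.2 1;0 0 0 0.3 -0.2 -0.24 1;0 0 0 0.35 -0.23 -0.28 1;0 0 0 0.4 -0.26 -0.32 1;0.01 0 -0.02 0.43 -0.29 -0.34 1;0.012 0.002 -0.032 0.468 -0.313 -0.366 1;0.012 0.002 -0.032 0.468 -0.313 -0.366 1;0.012 0.002 -0.032 0.468 -0.313 -0.366 1'
python3 - <<'E'
from h import *
s=robot.state();print(s["q"])
plan(*fin(15,.13)); C=s["ee_pos"]-s["tool_rot"][:,0]*.0187; print("centre",C)
a=cv2.resize(snapshot("scene")[110:230,150:310],None,fx=3.75,fy=3.75,interpolation=cv2.INTER_CUBIC)
b=cv2.resize(snapshot("top")[190:270,355:485],None,fx=4,fy=4,interpolation=cv2.INTER_CUBIC)
b=cv2.copyMakeBorder(b,0,130,0,0,cv2.BORDER_CONSTANT)
b=cv2.resize(b,(0,0),fx=450/b.shape[0]*.38,fy=450/b.shape[0]*.38)
cv2.imwrite("pics/s2.png",a[:,:,::-1])
c=calibration("scene");print(proj(c,[C+[0,0,.038],C-[0,0,.038],PEG+[0,0,.06]]))
E
```

```text
time_s: 6.45
ee_pos: [0.5457, -0.1407, 0.217]
tool_rot: [[0.738, 0.266, -0.62], [0.202, -0.964, -0.173], [-0.643, 0.003, -0.766]]
wrist_force: [1.1, -0.6, -0.5]
finger_gap: 0.0522
[ 0.5268 -0.2184  0.058   2.3012 -1.0581  0.7088  0.0074]
shift [-0.0009 -0.0056 -0.0691] turn [ 0.0019  0.     -0.005 ]
centre [ 0.5319 -0.1445  0.2291]
[[239.6886 116.6099]
 [243.9947 142.9596]
 [246.9603 173.2613]]
```

View pics/s2.png

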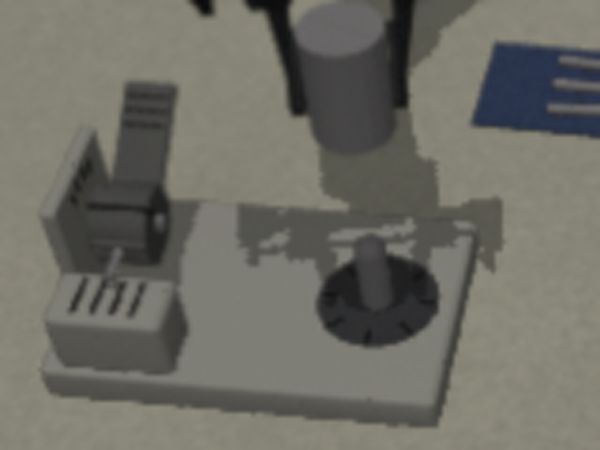

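The scene crop shows the beaker upright with its closed end up: top at (340,28), rim around (351,127). The peg top at (370,238) is about 1 mm in +y from my estimate. I'm centring and lowering.

```bash
python3 -m jog '-0.001 -0.0045 -0.02 0 0 0 1;-0.001 -0.0045 -0.05 0 0 0 1;-0.001 -0.0045 -0.07 0 0 0 1;-0.001 -0.0045 -0.07 0 0 0 1;-0.001 -0.0045 -0.07 0 0 0 1'
python3 - <<'E'
from h import *
s=robot.state(); C=s["ee_pos"]-s["tool_rot"][:,0]*.0187; print("centre",C,s["q"])
a=snapshot("scene")[120:230,150:310];a=cv2.resize(a,None,fx=3.75,fy=3.75,interpolation=cv2.INTER_CUBIC)
cv2.imwrite("pics/s3.png",a[:,:,::-1])
c=calibration("scene");print((proj(c,[C+[0,0,.038],C-[0,0,.038],PEG+[0,0,.06]])-[150,120]+.5)*3.75)
E
```

```text
time_s: 6.97
ee_pos: [0.5461, -0.1468, 0.1496]
tool_rot: [[0.741, 0.264, -0.617], [0.2, -0.965, -0.172], [-0.641, 0.004, -0.768]]
wrist_force: [0.4, 1.0, -0.5]
finger_gap: 0.0521
centre [ 0.5323 -0.1505  0.1616] [ 0.4977 -0.0977  0.1041  2.364  -1.2741  0.649   0.2911]
[[342.7774  76.9644]
 [357.9803 166.383 ]
 [365.4763 201.6048]]
```

View pics/s3.png

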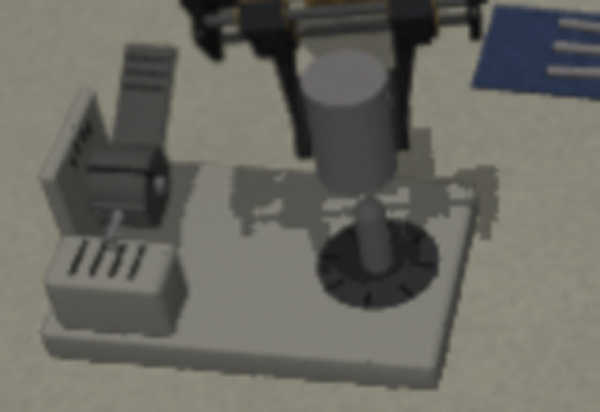

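Rim centre is at (355,166) and peg top at (371,203); I'm shifting +3 mm in y and lowering.

```bash
python3 -m jog '-0.001 0.003 0 0 0 0 1;-0.001 0.003 -0.02 0 0 0 1;-0.001 0.003 -0.04 0 0 0 1;-0.001 0.003 -0.04 0 0 0 1' && python3 -c "
from h import *
print(robot.state()['q'])" && python3 -m jog '0 0 -0.02 0 0 0 1;0 0 -0.035 0 0 0 1;0 0 -0.042 0 0 0 1;0 0 -0.042 0 0 0 1' && python3 -c "
from h import *
s=robot.state();print(s['q'],s['ee_pos']-s['tool_rot'][:,0]*.0187)"
```

```text
time_s: 7.35
ee_pos: [0.5436, -0.1435, 0.1073]
tool_rot: [[0.74, 0.263, -0.619], [0.2, -0.965, -0.171], [-0.642, 0.003, -0.767]]
wrist_force: [-1.0, 0.4, -2.3]
finger_gap: 0.0521
[ 0.4876 -0.0167  0.1125  2.4013 -1.4349  0.6275  0.4825]
time_s: 7.68
ee_pos: [0.5437, -0.1447, 0.0699]
tool_rot: [[0.736, 0.266, -0.623], [0.199, -0.964, -0.177], [-0.647, 0.006, -0.762]]
wrist_force: [-0.4, -0.5, -1.6]
finger_gap: 0.0519
[ 0.9405  0.0914 -0.3446  2.3987 -1.5475  0.5923  0.6485] [ 0.5299 -0.1484  0.082 ]
```

```bash
python3 -m jog '0 0 -0.003 0 0 0 1;0 0 -0.006 0 0 0 1;0 0 -0.009 0 0 0 1;0 0 -0.009 0 0 0 1' && python3 -c "
from h import *
s=robot.state();print(s['q'],s['ee_pos']-s['tool_rot'][:,0]*.0187);print(Rm(-Z,np.array([np.cos(.262),np.sin(.262),0]),np.radians(40)))"
```

```text
time_s: 8.02
ee_pos: [0.5432, -0.1469, 0.0611]
tool_rot: [[0.737, 0.262, -0.623], [0.196, -0.965, -0.174], [-0.647, 0.006, -0.762]]
wrist_force: [-0.7, -0.3, -0.8]
finger_gap: 0.0516
[ 1.2322  0.1418 -0.6367  2.3929 -1.5503  0.5486  0.6891] [ 0.5294 -0.1506  0.0732]
[[ 0.7399  0.259  -0.6209]
 [ 0.1984 -0.9659 -0.1665]
 [-0.6428  0.     -0.766 ]]
```

```bash
for i in 1 2 ; do python3 -m jog '0 0 -0.001 0 0 0 1;0 0 -0.002 0 0 0 1;0 0 -0.002 0 0 0 1' | grep -E 'pos|force'; done; python3 -c "
from h import *
s=robot.state();print(s['q'],s['ee_pos']-s['tool_rot'][:,0]*.0187)"
```

```text
ee_pos: [0.5427, -0.1456, 0.0579]
wrist_force: [-0.5, 0.4, -1.4]
ee_pos: [0.5424, -0.1449, 0.0552]
wrist_force: [1.3, -0.2, -0.8]
[ 1.3134  0.1694 -0.7223  2.3938 -1.553   0.5265  0.7109] [ 0.5286 -0.1486  0.0673]
```

```bash
for i in 1 2 3; do python3 -m jog '0 0 -0.001 0 0 0 1;0 0 -0.001 0 0 0 1' | grep -E 'pos|force'; done; python3 - <<'E'
from h import *
s=robot.state();print(s['q'],s['ee_pos']-s['tool_rot'][:,0]*.0187)
a=snapshot("scene")[120:230,150:310];a=cv2.resize(a,None,fx=3.75,fy=3.75,interpolation=cv2.INTER_CUBIC)
cv2.imwrite("pics/s4.png",a[:,:,::-1])
E
```

```text
ee_pos: [0.5428, -0.1451, 0.0549]
wrist_force: [-2.0, 1.3, 3.8]
ee_pos: [0.5433, -0.1451, 0.0548]
wrist_force: [-6.0, 0.4, 10.4]
ee_pos: [0.5439, -0.1452, 0.0546]
wrist_force: [-8.6, 0.3, 16.6]
[ 1.3709  0.1886 -0.7805  2.3911 -1.5546  0.514   0.725 ] [ 0.5301 -0.149   0.0666]
```

View pics/s4.png

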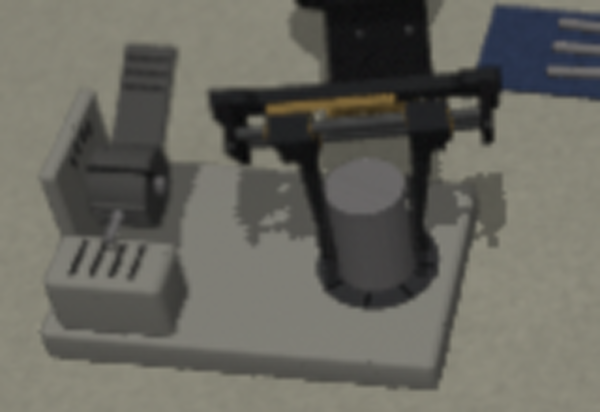

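The beaker is over the peg with its rim on the deck (contact force rose, centre height about 67 mm against 68 expected). I ease off, let go and back out.

```bash
python3 -m jog '-0.0005 0 0.002 0 0 0 1;-0.0005 0 0.002 0 0 0 1' | grep force; python3 -m jog '0 0 0 0 0 0 0;0 0 0 0 0 0 -0.5;0 0 0 0 0 0 -1;0 0 0 0 0 0 -1;0 0 0 0 0 0 -1;0 0 0 0 0 0 -1;0 0 0 0 0 0 -1' && python3 -m jog '-0.007 -0.002 0.006 0 0 0 -1;-0.022 -0.006 0.02 0 0 0 -1;-0.044 -0.012 0.039 0 0 0 -1;-0.067 -0.018 0.06 0 0 0 -1;-0.067 -0.018 0.09 0 0 0 -1;-0.067 -0.018 0.13 0 0 0 -1;-0.067 -0.018 0.17 0 0 0 -1;-0.067 -0.018 0.2 0 0 0 -1;-0.067 -0.018 0.2 0 0 0 -1'; python3 - <<'E'
from h import *
s=robot.state();print(s['q'])
a=snapshot("scene")[120:230,150:310];a=cv2.resize(a,None,fx=3.75,fy=3.75,interpolation=cv2.INTER_CUBIC)
b=snapshot("wrist");cv2.imwrite("pics/s5.png",a[:,:,::-1])
# dial pad
E
```

```text
wrist_force: [-0.6, -0.0, 1.9]
time_s: 9.82
ee_pos: [0.5417, -0.1453, 0.0542]
tool_rot: [[0.735, 0.264, -0.625], [0.198, -0.965, -0.174], [-0.648, 0.004, -0.761]]
wrist_force: [-1.2, -0.5, -0.1]
finger_gap: 0.0828
time_s: 10.57
ee_pos: [0.4796, -0.17, 0.2329]
tool_rot: [[0.732, 0.27, -0.625], [0.205, -0.963, -0.176], [-0.65, 0.001, -0.76]]
wrist_force: [0.6, 0.7, 0.2]
finger_gap: 0.087
[ 1.0693 -0.3007 -0.2466  2.3167 -1.0784  0.9657  0.11  ]
```

View pics/s5.png

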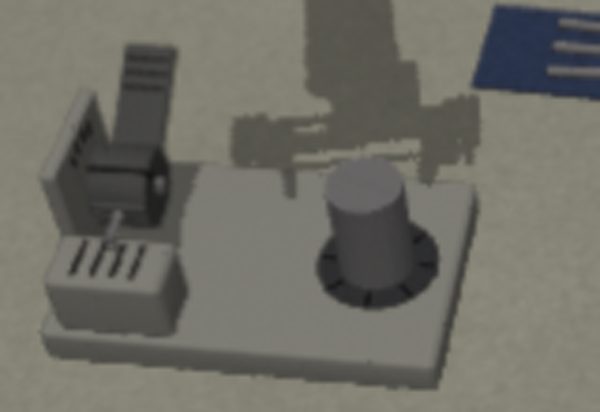

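The beaker stands upright over the peg, rim on the disc at (380,285), and is released. Next is the dial, with the gripper shut.

```bash
cat >> h.py <<'E'
t=np.radians(20); X=np.array([.9993,.038,0]); 
RP=np.c_[np.sin(t)*X-np.cos(t)*Z,[.038,-.9993,0],-np.sin(t)*Z-np.cos(t)*X]
def pad(q,off=0):
    f=.606-q; return np.array([.537,-.309,.09])+X*-.0755*np.cos(f)+Z*(.0755*np.sin(f)+off)
E
python3 - <<'E'
from h import *
print(np.linalg.det(RP)); plan(pad(0,.08),RP)
for q in np.arange(0,1.01,.1): print(round(q,2),pad(q)-pad(0,.03))
E
```

```text
1.00004449
shift [-0.0086 -0.1422 -0.0251] turn [-0.0506  0.3451 -0.1584]
0.0 [ 0.    0.   -0.03]
0.1 [-0.004  -0.0002 -0.0364]
0.2 [-0.0073 -0.0003 -0.0432]
0.3 [-0.0099 -0.0004 -0.0503]
0.4 [-0.0118 -0.0005 -0.0576]
0.5 [-0.013  -0.0005 -0.065 ]
0.6 [-0.0134 -0.0005 -0.0726]
0.7 [-0.0131 -0.0005 -0.0801]
0.8 [-0.012  -0.0005 -0.0876]
0.9 [-0.0102 -0.0004 -0.0949]
1.0 [-0.0077 -0.0003 -0.102 ]
```

```bash
python3 -m jog '0 0 0.04 -0.01 0.07 -0.03 1;0 -0.04 0.04 -0.02 0.14 -0.06 1;0 -0.08 0.04 -0.03 0.21 -0.1 1;-0.008 -0.12 0.04 -0.04 0.28 -0.13 1;-0.009 -0.142 0.02 -0.051 0.345 -0.158 1;-0.009 -0.142 0 -0.051 0.345 -0.158 1;-0.009 -0.142 -0.025 -0.051 0.345 -0.158 1;-0.009 -0.142 -0.025 -0.051 0.345 -0.158 1;-0.009 -0.142 -0.025 -0.051 0.345 -0.158 1' 30
python3 - <<'E'
from h import *
print(robot.state()["q"]); plan(pad(0,.03),RP)
E
```

```text
time_s: 11.42
ee_pos: [0.4709, -0.3103, 0.2065]
tool_rot: [[0.334, 0.034, -0.942], [0.017, -0.999, -0.03], [-0.942, -0.006, -0.334]]
wrist_force: [-0.2, 0.1, 0.4]
finger_gap: 0.035
[ 1.0318 -0.0262 -0.3424  1.9191 -0.2797  1.0083 -0.7283]
shift [ 0.0041 -0.001  -0.0435] turn [-0.0036 -0.0056  0.0029]
```

```bash
python3 -m jog '0.004 -0.001 -0.02 0 0 0 1;0.004 -0.001 -0.0435 0 0 0 1;0.004 -0.001 -0.0435 0 0 0 1;0.004 -0.001 -0.0435 0 0 0 1;0.004 -0.001 -0.0435 0 0 0 1'
python3 -m jog '0 0 -0.015 0 0 0 1;0 0 -0.025 0 0 0 1;-0.001 0 -0.032 0 0 0 1;-0.004 0 -0.037 0 0 0 1;-0.007 0 -0.043 0 0 0 1;-0.007 0 -0.043 0 0 0 1'
python3 -c "
from h import *
p=robot.state()['ee_pos'];print(p,robot.state()['wrist_force'])
for q in(0,.2,.3,.4,.6,.9):print(q,pad(q)-p)"
```

```text
time_s: 11.83
ee_pos: [0.4767, -0.3132, 0.1673]
tool_rot: [[0.339, 0.033, -0.94], [0.011, -0.999, -0.031], [-0.941, 0.0, -0.339]]
wrist_force: [0.0, -0.1, -0.4]
finger_gap: 0.0034
time_s: 12.33
ee_pos: [0.4701, -0.3134, 0.1233]
tool_rot: [[0.339, 0.033, -0.94], [0.011, -0.999, -0.031], [-0.941, 0.0, -0.34]]
wrist_force: [1.9, -2.5, 1.8]
finger_gap: 0.0007
[ 0.4701 -0.3134  0.1233] [ 1.9085 -2.4744  1.804 ]
0 [0.0049 0.002  0.0097]
0.2 [-0.0024  0.0017 -0.0035]
0.3 [-0.005   0.0016 -0.0106]
0.4 [-0.0069  0.0016 -0.0179]
0.6 [-0.0085  0.0015 -0.0329]
0.9 [-0.0053  0.0016 -0.0552]
```

```bash
python3 -m jog '-0.005 0.001 -0.007 0 0 0 1;-0.005 0.001 -0.012 0 0 0 1;-0.007 0.001 -0.018 0 0 0 1;-0.007 0.001 -0.018 0 0 0 1'
python3 -m jog '-0.001 0 -0.007 0 0 0 1;-0.002 0 -0.015 0 0 0 1;-0.002 0 -0.015 0 0 0 1'
python3 -m jog '0 0 -0.008 0 0 0 1;0.002 0 -0.015 0 0 0 1;0.004 0 -0.022 0 0 0 1;0.004 0 -0.022 0 0 0 1' 
python3 - <<'E'
from h import *
p=robot.state()['ee_pos']
for q in(.8,.9,.95):print(q,pad(q)-p)
a=snapshot("scene")[120:230,150:310];a=cv2.resize(a,None,fx=5,fy=5,interpolation=cv2.INTER_CUBIC)
cv2.imwrite("pics/s6.png",a[:,:,::-1])
E
```

```text
time_s: 12.67
ee_pos: [0.4628, -0.3124, 0.1048]
tool_rot: [[0.339, 0.033, -0.94], [0.011, -0.999, -0.031], [-0.941, 0.0, -0.339]]
wrist_force: [2.6, -1.9, 2.8]
finger_gap: 0.0004
time_s: 12.92
ee_pos: [0.4613, -0.3122, 0.0898]
tool_rot: [[0.339, 0.033, -0.94], [0.011, -0.999, -0.031], [-0.941, -0.0, -0.339]]
wrist_force: [2.1, -1.1, 5.5]
finger_gap: 0.0009
time_s: 13.25
ee_pos: [0.4652, -0.3121, 0.0678]
tool_rot: [[0.339, 0.033, -0.94], [0.012, -0.999, -0.031], [-0.941, -0.0, -0.339]]
wrist_force: [0.9, -0.4, 9.1]
finger_gap: 0.0004
0.8 [-0.0023  0.0003  0.0076]
0.9 [-0.0005  0.0004  0.0003]
0.95 [ 0.0007  0.0004 -0.0033]
```

View pics/s6.png

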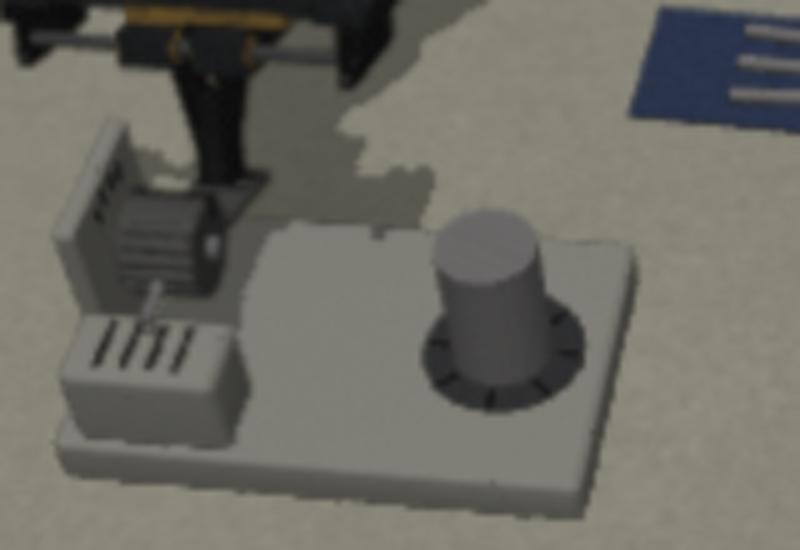

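The paddle is pressed down under the fingertips at (225,175), and the beaker is still on the peg. I press until I feel the stop.

```bash
for i in 1 2 3 4; do python3 -m jog '0.0004 0 -0.001 0 0 0 1;0.0005 0 -0.0015 0 0 0 1;0.0005 0 -0.0015 0 0 0 1' | grep -E 'pos|force';done
```

```text
ee_pos: [0.4654, -0.3122, 0.0672]
wrist_force: [-1.0, 0.8, 11.7]
ee_pos: [0.4659, -0.3121, 0.0657]
wrist_force: [-0.9, 1.2, 9.7]
ee_pos: [0.4662, -0.3123, 0.0651]
wrist_force: [-6.2, 3.1, 17.8]
ee_pos: [0.4664, -0.3125, 0.0647]
wrist_force: [-14.0, 6.0, 29.3]
```

The stop is reached at z = 0.065, as computed for q = 0.95. I ease off to a moderate push and take a last look.

```bash
python3 -m jog '-0.0005 0 0.0012 0 0 0 1;-0.0005 0 0.0012 0 0 0 1;-0.0005 0 0.0012 0 0 0 1;-0.0005 0 0.0012 0 0 0 1;-0.0005 0 0.0012 0 0 0 1;-0.0005 0 0.0012 0 0 0 1'; python3 - <<'E'
from h import *
cv2.imwrite("pics/f.png",snapshot("scene")[:,:,::-1]); print(robot.state()["wrist_force"],robot.state()["ee_pos"])
E
```

```text
time_s: 14.8
ee_pos: [0.4662, -0.3123, 0.065]
tool_rot: [[0.338, 0.033, -0.94], [0.011, -0.999, -0.031], [-0.941, -0.0, -0.338]]
wrist_force: [-7.5, 3.6, 20.2]
finger_gap: 0.0002
[-7.5541  3.4819 18.1919] [ 0.4662 -0.3123  0.065 ]
```

View pics/f.png

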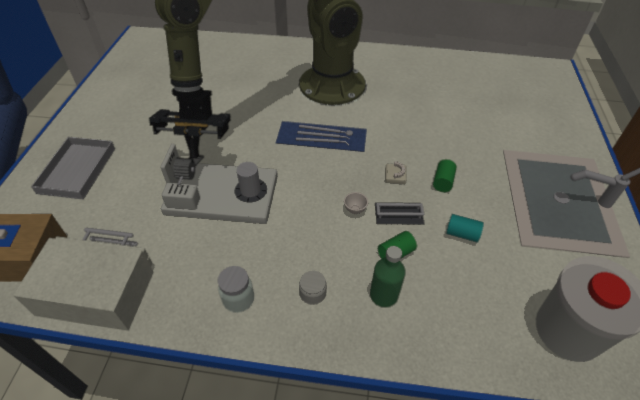

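The beaker stands on the peg at (249,182), the paddle is held down at (190,165), and everything else is where it started. I hand in.

```bash
python3 -c "
from bench import robot
print(robot.close_job())"
```

```text
the job is handed in; nothing more can be done
None
```

The beaker is mouth-down over the peg and released, and I handed the job in at about 15 s with the dial held at the bottom of its travel.

- **Beaker:** I lifted the steel beaker from the cradle, turned it mouth-down and lowered it over the peg until the rim met the deck. Its centre was then about 67 mm above the table, against 68 mm expected. The last picture shows it upright on the peg and nothing else visibly moved.
- **Dial:** I pressed the paddle past all three notches to the hard stop. The fingertips stopped at z = 0.065 m, where the geometry puts the paddle at about 0.95 rad. The arm finished holding it there with about 18 N.
- **Joint limit:** Joint 2 read -0.3007 rad once while backing away from the beaker, a hair beyond its -0.3 limit. I can't tell whether that counts as leaving its range.
- **Not measured:** I inferred the dial angle from the tip position and the force rise, as there was no direct reading of it.
- **Peg position:** My two camera estimates of the peg differed by up to 10 mm in x and 8 mm in y. I lined the beaker up from the beaker and peg seen together in the same scene picture.

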